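# Stow the heat sink, then tip the parts tote into its pouring corner

### The arm

A 6-joint arm with a two-finger parallel gripper is mounted at the origin on the work surface. World frame = base frame: x ahead of the robot, y to its left, z up, the work surface at z = 0. Lengths are in m, angles in degrees, forces in N, time in s.
With the tool pointing down it reaches from about 0.35 to 0.85 m from the base axis. Payload 8.1 kg.
Tool frame: the origin (TCP) lies midway between the tips of the shut fingers; the grasp point (between the pads) lies 19 mm behind it (arm.grip_depth is the z of the grasp point in the tool frame, in m); z points along the fingers, y is the direction in which the jaws open and shut (so a half turn about z gives the same grasp; the last joint's range is limited). The gripper opens to 85 mm and grips with 20 to 120 N. Pads are 22 mm wide; open, the fingers measure 114 mm over their backs; the gripper's body (76 mm by 85 mm) begins 54 mm behind the grasp point. The pads swing forward as they close: fully open they stand 13 mm farther back than shut.
Start: joints at [71.941, 7.471, 85.268, -0, 87.261, -4.893], TCP at [0.137, 0.584, 0.231] pointing down, gripper open.
Joint ranges: [-169.43, 169.43], [-51.17, 129.36], [1.28, 143.12], [-76.62, 256.62], [0, 156.53], [-152.29, 152.29]. Speed limits (degrees/s): [136.94, 136.94, 159.86, 180, 180, 180].

### API

Orientations are given as a 3x3 rotation matrix whose columns are the frame's x, y, z axes.
In Python, from station import arm, vision gives the robot as it stands.
- The arm moves only by the tool drive_tool, never from a script. Its argument "commands" is a list of rows, each an object of numbers: "x", "y", "z": the shift along the tool's x, y, z in mm; "yaw": the turn about the tool's z in degrees. A call has 1 to 12 rows; each row shifts and turns the pose as measured when the row begins, along the tool's axes as they then stand; what a row does not reach is not made up. A row lasts 1/12 s, in which the tool goes at most 41.7 mm and 7.16 degrees, less where a joint would pass 70% of its speed; a pose out of reach is approached as far as the arm can. A call with a gripper value outside its range is refused whole. "jaw" is the opening, from 0 (shut) to 1 (fully open), set as the call begins (left out, the last holds). The fingers move at their own pace and stop on an object; "force" is the grip in N (left out, the last holds). Time passes only in rows, so rows that do not move let the fingers close. It gives the time, the measured TCP pose, the force and the opening at its end, in the units of the state.
- arm.get_obs(): the state, without advancing time (a new reading comes with each control period).
- vision.read_camera(name): name is "side" or "top" or "wrist"; returns a dict with "image" (400x640x3 uint8, red, green, blue), "intrinsics" (3x3 intrinsics, pixels), "dist_coeffs" ([k1, k2, p1, p2, k3] as OpenCV has them; the pictures are not rectified), "extrinsics" (4x4, takes a point from camera to world coordinates); the wrist camera has in their place "T_tool_cam" (4x4, takes a point from camera to tool coordinates, whose origin is the TCP and whose axes are the flange's). Camera axes: x right, y down, z forward; pixel columns grow to the right and rows downward; lengths in m; the calibration is good to about 2 mm. A picture is of the moment at which its call begins: read the wrist's pose just before it. There is no depth.
- arm.finish_job(): hands the job in, once; it reports no verdict.
The state is a dict: "clock": time; "joint_positions": joint angles; "qvel": joint speeds; "joint_efforts": joint torques, N m; "tcp_pos": TCP position; "ee_rot": TCP orientation; "wrist_force": force on the tool from outside, world axes, zero at the start; "wrist_torque": the same for the moment, N m; "opening": opening from 0.0 (shut) to 1.0 (fully open).
Only numpy, scipy, OpenCV 4.12 (cv2) and the standard library are available. Lean on these libraries where they do the work, as an engineer would, in place of code of your own. Each camera call takes 0.05 s, during which the arm holds its last target. There are 200 camera calls.

### The job

Lay the loose finned heat-sink bar flat, fins up, in the narrow compartment at the low end of the parts tote. Then lift the tote by its handle well clear of the bench and tilt it towards the corner with the pouring lip, until all four loose parts have slid together into that corner with the heat sink still in its compartment; spill nothing and leave the other things on the bench alone. Finish while still holding the tote in the air, tilted that way: do not put it down or let go.

Things in the scene. Friction and masses are not known exactly. Their poses are not given: they have to be found in the camera images.
- tote: White open parts tote on the bench, 210 (x) by 130 (y) mm, floor and walls 4 mm thick, 0.3 to 0.45 kg. Origin: centre of its underside; z up. Main bay (inside x -101 to 65, y -61 to 61 mm, walls 42 mm high) with four loose parts; at the +x end a narrow compartment; at the corner -x, -y a pouring lip; an arch handle across the middle
- tote_handle (a point): Centre of the rigid arch handle's level aluminium crossbar, at (0, 0, 100) mm in the tote's frame: a flat bar along the tote's y, 14 mm thick (tote x), 22 mm tall, 130 mm free between posts at y = +-67 mm. The loaded tote nearly balances there. Axes as the tote's
- tote_corner (a point): Inner floor corner of the bay at the pouring lip, at (-101, -61, 4) mm in the tote's frame. Only here do the bay walls drop, to 28 mm over about 37 mm either side, and a small flat lip juts outwards about 20 mm. Axes as the tote's
- tote_slot (a point): Centre of the narrow compartment's floor, at (85, 0, 4) mm in the tote's frame. The compartment is 112 mm long inside (along the tote's y) and 32 mm wide (x); its walls and divider all rise only to 14 mm above the tote's underside. Axes as the tote's
- heatsink: Bare aluminium finned heat-sink bar lying on the bench left or right of the tote, 22 (x) by 100 (y) by 28 (z) mm, 55 to 110 g; fins up (+z), running along y. Origin: centre of its underside. Either end may go either way in the compartment
- coil1: Loose wound copper ring coil lying flat in the tote's bay, 23 mm across, 11 mm high, 14 g; origin: centre of its underside. Like the other three parts it is smooth: it starts to slide on the tote's floor at a slope of 8 to 13 degrees, and along a wall, when the tote leans corner-wise, at up to about 22 degrees
- coil2: A second ring coil, the same as coil1
- relay1: Loose black relay block in the tote's bay, 20 by 16 by 15 mm, 12 g; origin: centre of its underside
- relay2: A second relay block, the same as relay1
- capacitor: Bystander: upright can capacitor, 35 mm across, 45 mm tall, beside the tote on the side away from the heat sink; origin under its centre
- screwdriver: Bystander: screwdriver lying on the mat beyond and left of the tote, about 200 mm long
- spool: Bystander: solder spool, 60 mm across, 46 mm tall, at the near left; origin under its centre
- jar: Bystander: glass jar, 50 mm across, 60 mm tall, at the near right; origin under its centre
- board: Bystander: circuit board on standoffs, 100 by 140 mm, about 27 mm tall, beyond and right of the tote; origin under its centre
- fan: Bystander: small square fan lying flat, 60 by 60 by 16 mm, beyond the tote; origin under its centre
Not all that is in view belongs to the job. There is more than one size of the heatsink; the one meant has the size given above.

How it is judged (in metres and radians):
On the way, in this order (a step that is already met when the one before it is completed fails the run):
1. the heat sink lies flat, fins up, in the narrow compartment, let go, with the tote standing level (x of heatsink in the frame of tote between 0.077 and 0.093 m and y of heatsink in the frame of tote between -0.009 and 0.009 m and z of heatsink in the frame of tote between 0 and 0.009 m and angle between the z axis of heatsink and the z axis of tote, either way round below 0.15 rad and angle between the y axis of heatsink and the y axis of tote, either way round below 0.25 rad and contact force between the fingers and heatsink below 0.3 N and angle between tote's own z axis and vertical below 0.06 rad), for 0.2 s.
2. the tote is held off the bench and tilted towards the lip corner (angle between tote's own z axis and vertical between 0.25 and 1 rad and angle between tote's own x axis and vertical below 1.4508 rad and angle between tote's own y axis and vertical below 1.4508 rad and height (world z) of tote_corner above 0.04 m and contact force between the fingers and tote above 2 N), for 0.2 s.
At the end, for the whole second after the job is handed in: Gripper holds the tote, lip corner over 40 mm up, tote tilted 0.25-1.0 rad, lip end and lip side each 0.12 rad down; all four parts at rest in the bay within 75 mm of the lip corner; heat sink flat (0.15 rad), fins up, in its compartment (8 mm along, 9 mm across the tote) (all of step 2 and distance between each of coil1, coil2, relay1, relay2 and tote_corner below 0.075 m and x of coil1 in the frame of tote between -0.106 and 0.066 m and y of coil1 in the frame of tote between -0.066 and 0.066 m and z of coil1 in the frame of tote between -0.002 and 0.045 m and x of coil2 in the frame of tote between -0.106 and 0.066 m and y of coil2 in the frame of tote between -0.066 and 0.066 m and z of coil2 in the frame of tote between -0.002 and 0.045 m and x of relay1 in the frame of tote between -0.106 and 0.066 m and y of relay1 in the frame of tote between -0.066 and 0.066 m and z of relay1 in the frame of tote between -0.002 and 0.045 m and x of relay2 in the frame of tote between -0.106 and 0.066 m and y of relay2 in the frame of tote between -0.066 and 0.066 m and z of relay2 in the frame of tote between -0.002 and 0.045 m and x of heatsink in the frame of tote between 0.077 and 0.093 m and y of heatsink in the frame of tote between -0.009 and 0.009 m and z of heatsink in the frame of tote between 0 and 0.009 m and angle between the z axis of heatsink and the z axis of tote, either way round below 0.15 rad and angle between the y axis of heatsink and the y axis of tote, either way round below 0.25 rad and linear speed of tote below 0.03 m/s and linear speed of each of coil1, coil2, relay1, relay2 below 0.04 m/s); the arm keeps its last pose, push and grip.
It fails at once if a bystander (capacitor, screwdriver, spool, jar, board or fan) is disturbed: moved over 30 mm (distance of any of capacitor, screwdriver, spool, jar, board, fan from where it was at the start of the episode above 0.03 m).
It also fails if it takes over 51 s, if anything falls off the work surface, if the arm or the gripper's body presses on something with over 40 N, if the wrist force passes 120 N, or if a joint passes its speed limit or range.

## Working session

There is one attempt and no reset: what is moved stays moved. The work goes in short steps, Python scripts to look and compute and a tool call to move; the robot and the scene stay as the last step left them, time stands still between calls to the robot, and variables do not carry over. Pictures are saved under pics/ and viewed, about 8 in all and at most 12, crops included, and the job is handed in when it is done.

Besides the shell and the picture viewer there is one more tool, called after "Request:" as name(argument=value, ...) on one line, values as JSON. drive_tool: Moves the arm, as the interface text tells. Its arguments: {"type":"object","properties":{"commands":{"type":"array"},"jaw":{"type":"number"},"force":{"type":"number"}},"required":["commands"]}

```bash
mkdir -p pics; ls; cat > h.py <<'E'
import numpy as np,cv2,json
from station import arm,vision
def cam(n):
    o=arm.get_obs(); c=vision.read_camera(n)
    if n=='wrist':
        T=np.eye(4);T[:3,:3]=np.array(o['ee_rot']);T[:3,3]=o['tcp_pos'];c['extrinsics']=T@np.array(c['T_tool_cam'])
    return c
def ray(c,px,z):
    p=cv2.undistortPoints(np.array(px,float).reshape(-1,1,2),np.array(c['intrinsics']),np.array(c['dist_coeffs'])).reshape(-1,2)
    E=np.array(c['extrinsics']); d=np.c_[p,np.ones(len(p))]@E[:3,:3].T; o=E[:3,3]
    return o+d*((z-o[2])/d[:,2])[:,None]
def proj(c,P):
    E=np.linalg.inv(np.array(c['extrinsics']));P=np.array(P,float).reshape(-1,3)
    return cv2.projectPoints(P,cv2.Rodrigues(E[:3,:3])[0],E[:3,3],np.array(c['intrinsics']),np.array(c['dist_coeffs']))[0].reshape(-1,2)
def save(c,n): cv2.imwrite('pics/'+n,cv2.cvtColor(np.ascontiguousarray(c['image']),cv2.COLOR_RGB2BGR))
E
python3 - <<'E'
from h import *
import pickle
for n in('top','side'):
    c=cam(n);save(c,n+'.png');pickle.dump(c,open(n+'.pkl','wb'));print(n,np.round(c['extrinsics'],3).tolist())
E
```

```text
pics
top [[0.013, -0.997, 0.082, 0.445], [-1.0, -0.013, -0.0, 0.01], [0.001, -0.082, -0.997, 1.436], [0.0, 0.0, 0.0, 1.0]]
side [[0.855, -0.268, 0.444, 0.064], [-0.519, -0.423, 0.743, -0.805], [-0.012, -0.866, -0.501, 0.644], [0.0, 0.0, 0.0, 1.0]]
```

View pics/top.png

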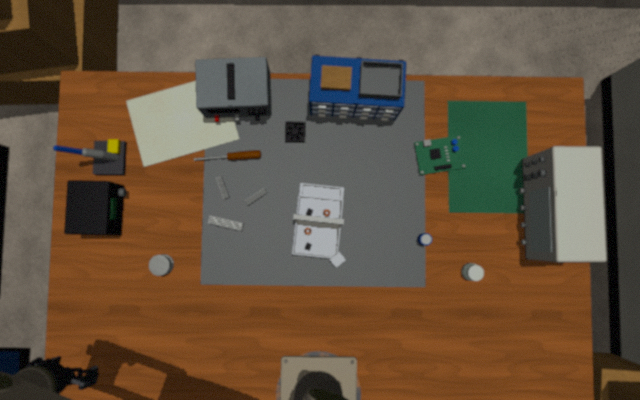

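View pics/side.png

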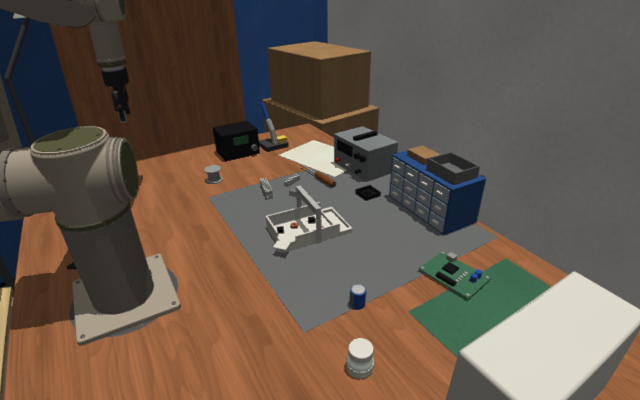

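The top view shows the tote at about (318,220), with its lip at (337,258). There are three finned-bar candidates: (222,187), (256,196) and (225,223). I'll measure them and enlarge a crop.

```bash
python3 - <<'E'
from h import *
import pickle
c=pickle.load(open('top.pkl','rb'));im=np.ascontiguousarray(c['image'])
g=cv2.cvtColor(im,cv2.COLOR_RGB2GRAY)
m=(g>115).astype(np.uint8);m[:, :204]=0;m[:165]=0;m[275:]=0;m[:,360:]=0
cs,_=cv2.findContours(m,cv2.RETR_EXTERNAL,cv2.CHAIN_APPROX_NONE)
for k in cs:
    if cv2.contourArea(k)<15: continue
    r=cv2.minAreaRect(k);b=cv2.boxPoints(r)
    z=0.03 if cv2.contourArea(k)<1000 else 0.046
    P=ray(c,b,z); print(np.round(r[0]),np.round(b).tolist(),'ctr',np.round(ray(c,[r[0]],z)[0],3),'sides',np.round([np.linalg.norm(P[1]-P[0]),np.linalg.norm(P[2]-P[1])],3)); print(np.round(P[:,:2],3).tolist())
crop=im[165:275,200:360]
cv2.imwrite('pics/crop.png',cv2.cvtColor(cv2.resize(crop,None,fx=5,fy=5,interpolation=cv2.INTER_CUBIC),cv2.COLOR_RGB2BGR))
E
```

```text
[319. 245.] [[290.0, 262.0], [294.0, 223.0], [349.0, 229.0], [344.0, 268.0]] ctr [0.428 0.003 0.046] sides [0.112 0.156]
[[0.38, 0.086], [0.492, 0.075], [0.476, -0.081], [0.365, -0.069]]
[225. 222.] [[207.0, 223.0], [209.0, 215.0], [242.0, 222.0], [240.0, 230.0]] ctr [0.491 0.278 0.03 ] sides [0.024 0.099]
[[0.489, 0.328], [0.513, 0.324], [0.493, 0.227], [0.47, 0.231]]
[320. 203.] [[292.0, 218.0], [297.0, 181.0], [348.0, 187.0], [344.0, 224.0]] ctr [0.551 0.002 0.046] sides [0.109 0.148]
[[0.504, 0.08], [0.612, 0.07], [0.598, -0.077], [0.49, -0.066]]
```

View pics/crop.png

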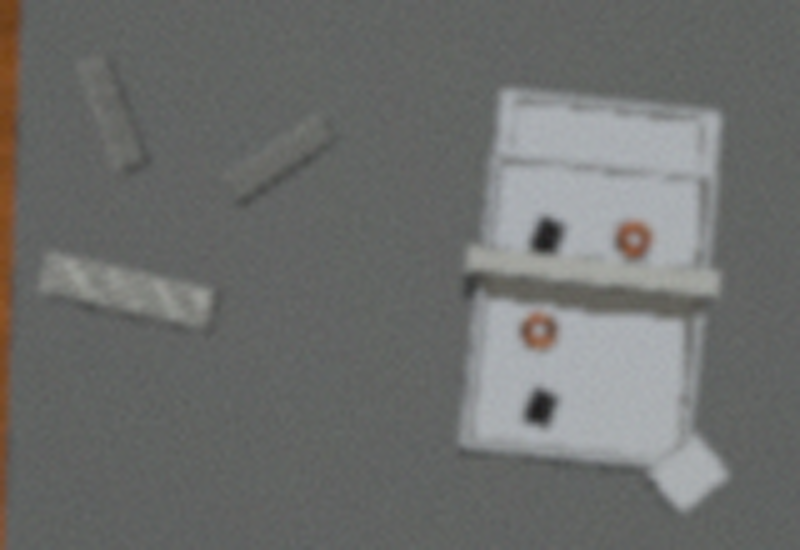

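The bright bar at (225,222) measures 24 x 99 mm, which matches 22 x 100. The grey ones at (222,187) and (256,196) are only about 70 mm long, so they are the decoys, and the crop confirms this. The lip faces the robot's near right and the compartment is at the far end.

```bash
cat >> h.py <<'E'
def plan(x,y,z,yawdir):
    """tool-axis shift (mm) to world point; yaw turn so that tool y lies along world angle yawdir (deg, mod 180)"""
    o=arm.get_obs();R=np.array(o['ee_rot']);d=R.T@(np.array([x,y,z])-o['tcp_pos'])*1000
    v=R.T@np.array([np.cos(np.radians(yawdir)),np.sin(np.radians(yawdir)),0])
    a=(np.degrees(np.arctan2(v[1],v[0]))-90+90)%180-90
    print('shift',np.round(d,1),'yaw',round(a,1),'q',np.round(o['joint_positions'],1),'t',o['clock'],'tcp',np.round(o['tcp_pos'],4))
E
python3 - <<'E'
from h import *
o=arm.get_obs();print(np.round(o['ee_rot'],3).tolist(),arm.grip_depth)
c=cam('wrist');print(np.round(c['T_tool_cam'],3).tolist())
plan(.491,.278,.16,-11.6)
E
```

```text
[[-0.974, 0.228, -0.001], [0.228, 0.974, -0.002], [0.0, -0.002, -1.0]] -0.0187
[[-0.001, -0.959, -0.284, 0.072], [1.0, -0.001, 0.001, 0.0], [-0.001, -0.284, 0.959, -0.143], [0.0, 0.0, 0.0, 1.0]]
shift [-414.8 -216.9   70.7] yaw 88.4 q [71.9  7.5 85.3  0.  87.3 -4.9] t 0.15 tcp [0.1365 0.5838 0.2304]
```

Request:
drive_tool(commands=[{"x": -35, "y": -18, "z": 6}, {"x": -35, "y": -18, "z": 6}, {"x": -35, "y": -18, "z": 6}, {"x": -35, "y": -18, "z": 6}, {"x": -35, "y": -18, "z": 6}, {"x": -35, "y": -18, "z": 6}, {"x": -35, "y": -18, "z": 6}, {"x": -35, "y": -18, "z": 6}, {"x": -35, "y": -18, "z": 6}, {"x": -35, "y": -18, "z": 6}, {"x": -35, "y": -18, "z": 6}, {"x": -30, "y": -18, "z": 5}], jaw=1)

```text
invalid input at $.commands[0]: expected keys x, y, z, yaw
```

Request:
drive_tool(commands=[{"yaw": 7.1}, {"yaw": 7.1}, {"yaw": 7.1}, {"yaw": 7.1}, {"yaw": 7.1}, {"yaw": 7.1}, {"yaw": 7.1}, {"yaw": 7.1}, {"yaw": 7.1}, {"yaw": 7.1}, {"yaw": 7.1}, {"yaw": 7.1}])

```text
invalid input at $.commands[0]: expected keys x, y, z, yaw
```

```bash
python3 - <<'E'
from h import *
import pickle
plan(.491,.278,.16,-11.6);c=cam('wrist');save(c,'w1.png');pickle.dump(c,open('w1.pkl','wb'))
E
```

```text
shift [-414.8 -216.9   70.7] yaw 88.4 q [71.9  7.5 85.3  0.  87.3 -4.9] t 0.15 tcp [0.1365 0.5838 0.2304]
```

View pics/w1.png

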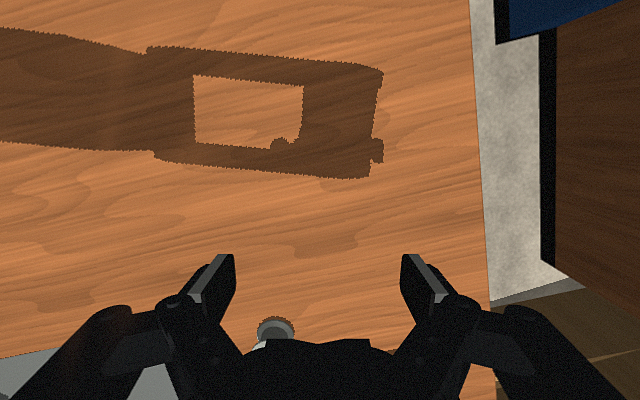

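The picture shows only bare bench and shadow: the rows need all four keys, so both moves were refused. I'll resend them.

Request:
drive_tool(commands=[{"x": -35, "y": -18, "z": 6, "yaw": 0}, {"x": -35, "y": -18, "z": 6, "yaw": 0}, {"x": -35, "y": -18, "z": 6, "yaw": 0}, {"x": -35, "y": -18, "z": 6, "yaw": 0}, {"x": -35, "y": -18, "z": 6, "yaw": 0}, {"x": -35, "y": -18, "z": 6, "yaw": 0}, {"x": -35, "y": -18, "z": 6, "yaw": 0}, {"x": -35, "y": -18, "z": 6, "yaw": 0}, {"x": -35, "y": -18, "z": 6, "yaw": 0}, {"x": -35, "y": -18, "z": 6, "yaw": 0}, {"x": -35, "y": -18, "z": 6, "yaw": 0}, {"x": -30, "y": -18, "z": 5, "yaw": 0}], jaw=1)

```text
clock: 1.2
tcp_pos: [0.4999, 0.2721, 0.1552]
ee_rot: [[-0.977, 0.214, -0.001], [0.214, 0.977, 0.003], [0.002, 0.003, -1.0]]
wrist_force: [0.5, 0.0, 0.4]
opening: 0.997
```

Request:
drive_tool(commands=[{"x": 0, "y": 0, "z": 0, "yaw": 7.1}, {"x": 0, "y": 0, "z": 0, "yaw": 7.1}, {"x": 0, "y": 0, "z": 0, "yaw": 7.1}, {"x": 0, "y": 0, "z": 0, "yaw": 7.1}, {"x": 0, "y": 0, "z": 0, "yaw": 7.1}, {"x": 0, "y": 0, "z": 0, "yaw": 7.1}, {"x": 0, "y": 0, "z": 0, "yaw": 7.1}, {"x": 0, "y": 0, "z": 0, "yaw": 7.1}, {"x": 0, "y": 0, "z": 0, "yaw": 7.1}, {"x": 0, "y": 0, "z": 0, "yaw": 7.1}, {"x": 0, "y": 0, "z": 0, "yaw": 7.1}, {"x": 0, "y": 0, "z": 0, "yaw": 7.1}])

```text
clock: 2.2
tcp_pos: [0.5044, 0.2611, 0.1494]
ee_rot: [[0.147, 0.989, -0.008], [0.989, -0.147, -0.003], [-0.004, -0.007, -1.0]]
wrist_force: [-0.7, -0.1, 0.4]
opening: 1.0
```

```bash
python3 - <<'E'
from h import *
import pickle
plan(.491,.278,.16,-11.6);c=cam('wrist');save(c,'w2.png');pickle.dump(c,open('w2.pkl','wb'))
E
```

```text
shift [ 14.7 -15.8 -10.6] yaw 3.1 q [22.2  6.  95.5  0.  78.9 30.6] t 2.2 tcp [0.5044 0.2611 0.1494]
```

View pics/w2.png

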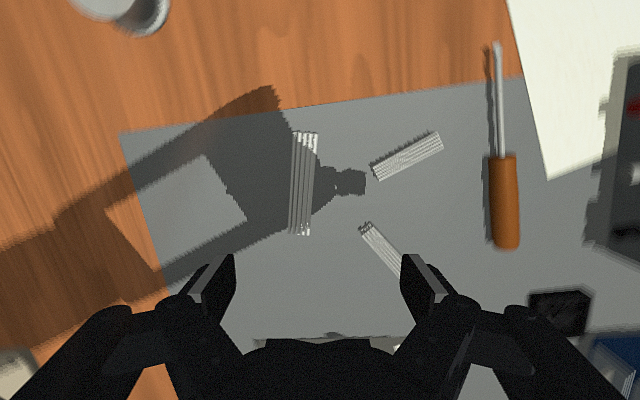

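The wrist view shows the bar, fins up, from about (308,131) to (300,235). The decoys are at (407,155) and (382,248).

```bash
python3 - <<'E'
from h import *
import pickle
c=pickle.load(open('w2.pkl','rb'));im=np.ascontiguousarray(c['image'])
g=cv2.cvtColor(im,cv2.COLOR_RGB2GRAY)[110:250,275:335]
hsv=cv2.cvtColor(im,cv2.COLOR_RGB2HSV)[110:250,275:335]
m=((g>120)).astype(np.uint8)
m=cv2.morphologyEx(m,cv2.MORPH_CLOSE,np.ones((7,7)))
k=max(cv2.findContours(m,cv2.RETR_EXTERNAL,cv2.CHAIN_APPROX_NONE)[0],key=cv2.contourArea)+[275,110]
b=cv2.boxPoints(cv2.minAreaRect(k));print(np.round(b),cv2.contourArea(k))
P=ray(c,b,.028)[:,:2];print(np.round(P,3).tolist(),np.round([np.linalg.norm(P[1]-P[0]),np.linalg.norm(P[2]-P[1])],4),P.mean(0))
E=sorted([(P[i]-P[(i+1)%4]) for i in range(4)],key=np.linalg.norm)[-1];print(np.degrees(np.arctan2(E[1],E[0])))
cv2.imwrite('pics/m.png',np.hstack([cv2.resize(g,None,fx=4,fy=4),cv2.resize(m*255,None,fx=4,fy=4)]))
E
```

```text
[[281. 110.]
 [334. 110.]
 [334. 168.]
 [281. 168.]] 2093.5
[[0.484, 0.349], [0.53, 0.342], [0.524, 0.29], [0.474, 0.298]] [0.0472 0.0518] [0.50296657 0.31964798]
-100.63987845524514
```

```bash
python3 - <<'E'
from h import *
import pickle
c=pickle.load(open('w2.pkl','rb'));im=np.ascontiguousarray(c['image'])
h=cv2.cvtColor(im,cv2.COLOR_RGB2HSV).astype(int)
m=((h[...,1]<45)&(h[...,2]>125)).astype(np.uint8);m[:100]=0;m[255:]=0;m[:,:270]=0;m[:,345:]=0
m=cv2.morphologyEx(m,cv2.MORPH_CLOSE,np.ones((7,7)))
k=max(cv2.findContours(m,cv2.RETR_EXTERNAL,cv2.CHAIN_APPROX_NONE)[0],key=cv2.contourArea)
b=cv2.boxPoints(cv2.minAreaRect(k));print(np.round(b),cv2.contourArea(k))
for P in(ray(c,b,.028)[:,:2],ray(c,[[295,131],[320,132],[311,236],[289,234]],.028)[:,:2]):
  print(np.round(P,3).tolist(),np.round([np.linalg.norm(P[1]-P[0]),np.linalg.norm(P[2]-P[1])],4),P.mean(0))
  E=sorted([(P[i]-P[(i+1)%4]) for i in range(4)],key=np.linalg.norm)[-1];print(np.degrees(np.arctan2(E[1],E[0])))
plan(*P.mean(0),.16,-12)
E
```

```text
[[281. 110.]
 [344. 101.]
 [354. 169.]
 [291. 178.]] 2751.0
[[0.484, 0.349], [0.54, 0.348], [0.542, 0.287], [0.482, 0.287]] [0.0564 0.0614] [0.51176233 0.3174917 ]
-91.8621882324001
[[0.493, 0.329], [0.515, 0.325], [0.491, 0.225], [0.47, 0.231]] [0.0228 0.1025] [0.49239054 0.27741666]
76.54248846445867
shift [ 14.2 -14.4 -10.6] yaw 3.0 q [22.2  6.  95.5  0.  78.9 31.2] t 2.25 tcp [0.5043 0.2611 0.1493]
```

Request:
drive_tool(commands=[{"x": 14, "y": -14, "z": 0, "yaw": 4}, {"x": 0, "y": 0, "z": 30, "yaw": 0}, {"x": 0, "y": 0, "z": 30, "yaw": 0}, {"x": 0, "y": 0, "z": 20, "yaw": 0}, {"x": 0, "y": 0, "z": 0, "yaw": 0}])

```text
clock: 2.67
tcp_pos: [0.4938, 0.2784, 0.0694]
ee_rot: [[0.217, 0.976, -0.002], [0.976, -0.217, -0.0], [-0.001, -0.002, -1.0]]
wrist_force: [-0.2, -1.0, -2.0]
opening: 0.997
```

```bash
python3 - <<'E'
from h import *
plan(.492,.277,.014,-12.8)
E
```

```text
shift [-1.8 -1.3 55.4] yaw 0.3 q [24.2 10.3 99.6  0.1 70.1 36.7] t 2.6667 tcp [0.4938 0.2784 0.0694]
```

Request:
drive_tool(commands=[{"x": -1, "y": -1, "z": 30, "yaw": 0}, {"x": 0, "y": 0, "z": 22, "yaw": 0}, {"x": 0, "y": 0, "z": 3, "yaw": 0}, {"x": 0, "y": 0, "z": 1, "yaw": 0}])

```text
clock: 3.0
tcp_pos: [0.4938, 0.2783, 0.0148]
ee_rot: [[0.208, 0.978, -0.001], [0.978, -0.208, 0.001], [0.0, -0.001, -1.0]]
wrist_force: [0.1, -0.6, 0.4]
opening: 1.0
```

Request:
drive_tool(commands=[{"x": 0, "y": 0, "z": 0, "yaw": 0}, {"x": 0, "y": 0, "z": 0, "yaw": 0}, {"x": 0, "y": 0, "z": 0, "yaw": 0}, {"x": 0, "y": 0, "z": 0, "yaw": 0}, {"x": 0, "y": 0, "z": 0, "yaw": 0}, {"x": 0, "y": 0, "z": 0, "yaw": 0}], jaw=0, force=40)

```text
clock: 3.5
tcp_pos: [0.4983, 0.2802, 0.0228]
ee_rot: [[0.205, 0.979, 0.008], [0.979, -0.205, 0.004], [0.006, 0.007, -1.0]]
wrist_force: [-0.6, -0.4, -0.8]
opening: 0.238
```

```bash
python3 - <<'E'
from h import *
a=cam('wrist')['image'][180:400,120:520];
c=cam('side');u=proj(c,[[.494,.278,.03]])[0].astype(int);print(u,arm.get_obs()['tcp_pos'])
s=c['image'][u[1]-70:u[1]+40,u[0]-100:u[0]+100]
cv2.imwrite('pics/g1.png',cv2.cvtColor(np.vstack([cv2.resize(a,(550,302)),cv2.resize(s,(550,302))]),cv2.COLOR_RGB2BGR))
E
```

```text
[266 183] [0.49810031 0.28017913 0.02246525]
```

View pics/g1.png

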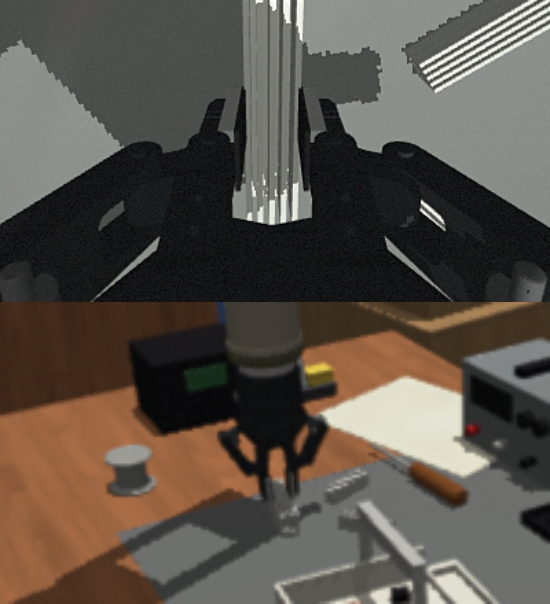

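The bar is gripped between the pads and looks upright, and a vertical force of about -0.8 N suggests its weight is already on the wrist. Next I'll lift it and work out the tote pose from top-view pixels: far corners (300,183) and (344.4,187.4), near-left corner (292.4,255).

Request:
drive_tool(commands=[{"x": 0, "y": 0, "z": -30, "yaw": 0}, {"x": 0, "y": 0, "z": -30, "yaw": 0}, {"x": 0, "y": 0, "z": -30, "yaw": 0}, {"x": 0, "y": 0, "z": 0, "yaw": 0}, {"x": 0, "y": 0, "z": 0, "yaw": 0}])

```text
clock: 4.02
tcp_pos: [0.4945, 0.2784, 0.1127]
ee_rot: [[0.205, 0.979, 0.0], [0.979, -0.205, 0.001], [0.001, 0.0, -1.0]]
wrist_force: [0.4, -0.3, -2.3]
opening: 0.24
```

```bash
python3 - <<'E'
from h import *
import pickle
c=pickle.load(open('top.pkl','rb'))
f=ray(c,[[300,183],[344.4,187.4]],.014)[:,:2];n=ray(c,[[292.4,255]],.042)[0,:2]
print(f,n,np.linalg.norm(f[0]-f[1]),np.linalg.norm(f[0]-n))
u=(f[0]-n);v=f[0]-f[1];print(np.degrees(np.arctan2(u[1],u[0])),np.degrees(np.arctan2(v[1],v[0]))-90)
a=np.radians(-6);X=np.array([np.cos(a),np.sin(a)]);Y=np.array([-X[1],X[0]])
print('centres',f.mean(0)-.105*X, n+.105*X-.065*Y)
# handle top at z .111: crop px bar corners
hb=ray(c,np.array([[468,247],[720,272],[720,297],[466,272]])/5+[200,165],.111)[:,:2];print('handle',hb.mean(0),hb)
plan(.59,0,.1,-6)
c=cam('wrist');save(c,'w3.png');pickle.dump(c,open('w3.pkl','wb'))
E
```

```text
[[ 0.61023993  0.06170579]
 [ 0.59894379 -0.06946321]] [0.3996052 0.0790657] 0.1316545034510225 0.21134889795259185
-4.711506319508313 -4.922111305850009
centres [0.50016706 0.00709678] [0.49723565 0.00344629]
handle [0.49957139 0.00547545] [[ 0.51232825  0.07429335]
 [ 0.50048992 -0.06371048]
 [ 0.48683144 -0.06383167]
 [ 0.49863594  0.07515062]]
shift [-252.9  150.6   12.4] yaw -5.8 q [24.2  7.4 98.   0.  74.5 36. ] t 4.0167 tcp [0.4945 0.2784 0.1127]
```

View pics/w3.png

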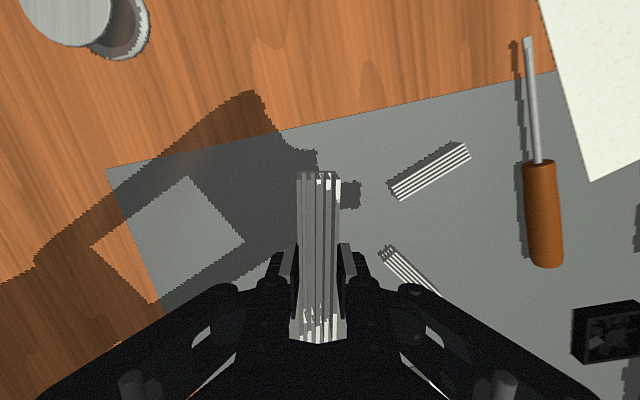

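The bar is held, with its far end at (319,175) and its fins facing the camera. I'll check its offset along the jaws, then go above the compartment.

```bash
python3 - <<'E'
from h import *
import pickle
c=pickle.load(open('w3.pkl','rb'));c['extrinsics']=c['T_tool_cam'];print(c['intrinsics'][0][0])
for z in(-.005,-.009,-.013,-.017):
  P=ray(c,[[298,175],[340,175],[319,175]],z);print(z,np.round(P[2],4),'w',round(P[1,1]-P[0,1],4))
plan(.584,-.002,.1,-5)
E
```

```text
280.21831247066746
-0.005 [ 0.0481  0.0009 -0.005 ] w 0.0208
-0.009 [ 0.0488  0.0009 -0.009 ] w 0.0202
-0.013 [ 0.0495  0.0009 -0.013 ] w 0.0196
-0.017 [ 0.0502  0.0009 -0.017 ] w 0.019
shift [-256.6  144.5   13. ] yaw -6.8 q [24.2  7.4 97.9  0.  74.5 36. ] t 4.0667 tcp [0.4952 0.2787 0.1133]
```

Request:
drive_tool(commands=[{"x": 0, "y": 40, "z": 0, "yaw": 0}, {"x": -28, "y": 30, "z": 0, "yaw": 0}, {"x": -35, "y": 20, "z": 0, "yaw": 0}, {"x": -35, "y": 14, "z": 0, "yaw": 0}, {"x": -37, "y": 10, "z": 0, "yaw": 0}, {"x": -37, "y": 10, "z": 0, "yaw": 0}, {"x": -37, "y": 10, "z": 0, "yaw": -2}, {"x": -30, "y": 5, "z": 0, "yaw": -4}, {"x": 0, "y": 0, "z": 0, "yaw": -1}, {"x": 0, "y": 0, "z": 0, "yaw": 0}])

```text
clock: 4.9
tcp_pos: [0.5763, 0.0044, 0.094]
ee_rot: [[0.074, 0.997, -0.022], [0.997, -0.074, -0.001], [-0.003, -0.022, -1.0]]
wrist_force: [0.1, 1.2, -0.8]
opening: 0.235
```

```bash
python3 - <<'E'
from h import *
import pickle
plan(.584,-.002,.1,-5)
c=cam('wrist');save(c,'w4.png');pickle.dump(c,open('w4.pkl','wb'))
E
```

```text
shift [-5.8  8.  -6.1] yaw 0.8 q [-4.6 11.1 95.9 -0.2 74.2 -0.3] t 4.9 tcp [0.5763 0.0044 0.094 ]
```

View pics/w4.png

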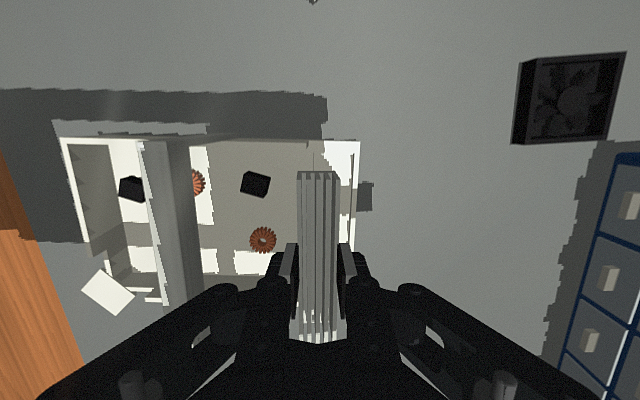

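The wrist view shows the held bar over the compartment. The tote's far outer edge runs from (360,141) to (352,240), and the bay's parts are at (131,188), (197,183), (255,184) and (263,240).

```bash
python3 - <<'E'
from h import *
import pickle
c=pickle.load(open('w4.pkl','rb'))
P=ray(c,[[360,141],[353,240],[323,140]],.014)[:,:2];print(P)
d=P[0]-P[1];print('yaw',np.degrees(np.arctan2(d[1],d[0]))-90)
a=np.radians(-5);X=np.array([np.cos(a),np.sin(a)]);Y=np.array([-X[1],X[0]])
print('slot from corner',P[0]-.020*X-.065*Y,'centre',P[0]-.105*X-.065*Y)
o=arm.get_obs();print(np.round(o['ee_rot'],3).tolist(),o['tcp_pos'])
E
```

```text
[[ 0.61182485  0.06119088]
 [ 0.60326149 -0.02115021]
 [ 0.5833973   0.06403764]]
yaw -5.937339681989641
slot from corner [ 0.58623584 -0.00181866] centre [0.50155929 0.00558958]
[[0.074, 0.997, -0.023], [0.997, -0.074, -0.002], [-0.003, -0.023, -1.0]] [0.5760844  0.00449815 0.09377818]
```

Request:
drive_tool(commands=[{"x": -6, "y": 9, "z": 0, "yaw": 0.5}, {"x": 0, "y": 0, "z": 20, "yaw": 0}, {"x": 0, "y": 0, "z": 20, "yaw": 0}, {"x": 0, "y": 0, "z": 0, "yaw": 0}])

```text
clock: 5.28
tcp_pos: [0.586, 0.0006, 0.0521]
ee_rot: [[0.085, 0.996, -0.021], [0.996, -0.085, -0.001], [-0.003, -0.021, -1.0]]
wrist_force: [-0.9, -0.4, -2.1]
opening: 0.238
```

```bash
python3 - <<'E'
from h import *
plan(.585,-.002,.02,-5.3);print(np.round(arm.get_obs()['ee_rot'],3).tolist())
E
```

```text
shift [-2.6 -0.1 32.1] yaw 0.5 q [-4.8 15.3 95.8 -0.2 70.   0.1] t 5.2833 tcp [0.586  0.0006 0.0521]
[[0.085, 0.996, -0.021], [0.996, -0.085, -0.001], [-0.003, -0.021, -1.0]]
```

Request:
drive_tool(commands=[{"x": -2, "y": 0, "z": 12, "yaw": 0.5}, {"x": 0, "y": 0, "z": 8, "yaw": 0}, {"x": 0, "y": 0, "z": 0, "yaw": 0}])

```text
clock: 5.53
tcp_pos: [0.5864, 0.0009, 0.0308]
ee_rot: [[0.092, 0.996, -0.021], [0.996, -0.092, -0.001], [-0.003, -0.021, -1.0]]
wrist_force: [-0.3, -0.0, -1.2]
opening: 0.239
```

Request:
drive_tool(commands=[{"x": 0, "y": 0, "z": 4, "yaw": 0}, {"x": 0, "y": 0, "z": 0, "yaw": 0}])

```text
clock: 5.7
tcp_pos: [0.587, 0.0013, 0.0272]
ee_rot: [[0.092, 0.996, -0.02], [0.996, -0.092, -0.001], [-0.003, -0.02, -1.0]]
wrist_force: [0.3, -0.9, 0.2]
opening: 0.236
```

Request:
drive_tool(commands=[{"x": 0, "y": 0, "z": 4, "yaw": 0}, {"x": 0, "y": 0, "z": 0, "yaw": 0}])

```text
clock: 5.87
tcp_pos: [0.5889, 0.0013, 0.0278]
ee_rot: [[0.092, 0.996, -0.017], [0.996, -0.092, -0.002], [-0.003, -0.017, -1.0]]
wrist_force: [0.2, 0.6, -0.5]
opening: 0.24
```

Request:
drive_tool(commands=[{"x": 0, "y": 0, "z": 0, "yaw": 0}, {"x": 0, "y": 0, "z": 0, "yaw": 0}, {"x": 0, "y": 0, "z": 0, "yaw": 0}, {"x": 0, "y": 0, "z": -3, "yaw": 0}], jaw=0.6)

```text
clock: 6.2
tcp_pos: [0.5908, 0.0012, 0.0331]
ee_rot: [[0.092, 0.996, -0.013], [0.996, -0.092, -0.002], [-0.003, -0.013, -1.0]]
wrist_force: [-0.5, -0.6, 0.5]
opening: 0.6
```

Request:
drive_tool(commands=[{"x": 0, "y": 0, "z": -20, "yaw": 0}, {"x": 0, "y": 0, "z": -35, "yaw": 0}, {"x": 0, "y": 0, "z": -40, "yaw": 0}, {"x": 0, "y": 0, "z": -30, "yaw": 0}, {"x": 0, "y": 0, "z": 0, "yaw": 0}])

```text
clock: 6.62
tcp_pos: [0.589, 0.0016, 0.1596]
ee_rot: [[0.092, 0.996, -0.022], [0.996, -0.092, -0.001], [-0.003, -0.022, -1.0]]
wrist_force: [1.0, -0.3, 0.6]
opening: 0.602
```

```bash
python3 - <<'E'
from h import *
import pickle
plan(.5,.0055,.18,-5.3)
c=cam('wrist');save(c,'w5.png');pickle.dump(c,open('w5.pkl','wb'))
E
```

```text
shift [ -4.4 -89.4 -18.4] yaw 0.0 q [-4.7  9.5 90.6 -0.2 81.1  0.6] t 6.6167 tcp [0.589  0.0016 0.1596]
```

View pics/w5.png

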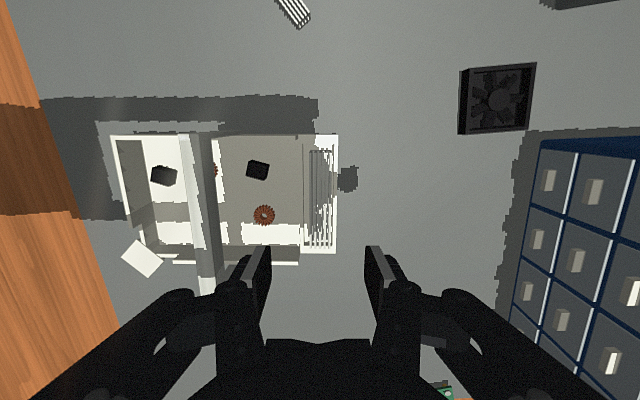

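The bar lies in the compartment at (321,198), between the divider at about x=303 and the end wall at about x=337. The handle runs from (200,135) to (205,290). A numeric check follows.

```bash
python3 - <<'E'
from h import *
import pickle
c=pickle.load(open('w5.pkl','rb'))
r=lambda p,z:ray(c,p,z)[:,:2]
a=np.radians(-5.3);X=np.array([np.cos(a),np.sin(a)]);Y=np.array([-X[1],X[0]]);R=np.c_[X,Y]
k=r([[338,135],[336,252]],.014);C=k.mean(0)-.105*X;d=k[0]-k[1];print('far edge',k,'yaw',np.degrees(np.arctan2(d[1],d[0]))-90,'C',C)
b=r([[308,149],[334,149],[333,248],[309,248]],.032);print('bar in tote',(b-C)@R, ((b-C)@R).mean(0))
h=r([[191,133],[213,133],[196,292],[217,289]],.111);print('handle',(h-C)@R,h)
g=cv2.cvtColor(np.ascontiguousarray(c['image']),cv2.COLOR_RGB2GRAY)
for y in(150,170,200,240):print(y,g[y,180:232:2].tolist())
E
```

```text
far edge [[ 0.61192421  0.06082229]
 [ 0.60050764 -0.06644262]] yaw -5.126121343576301 C [0.50166483 0.00688875]
bar in tote [[ 0.07578186  0.05173532]
 [ 0.10041923  0.05177604]
 [ 0.10106353 -0.05058139]
 [ 0.0758095  -0.05084055]] [0.08826853 0.00052236]
handle [[ 0.00227259  0.06910397]
 [ 0.01704656  0.06911617]
 [-0.00966347 -0.05274484]
 [ 0.00739156 -0.04979062]] [[ 0.51031088  0.07548735]
 [ 0.52502282  0.07413483]
 [ 0.4871706  -0.04473797]
 [ 0.5044256  -0.04337177]]
150 [212, 200, 200, 203, 207, 212, 121, 125, 124, 127, 106, 97, 89, 86, 83, 78, 192, 242, 240, 246, 119, 133, 136, 137, 139, 139]
170 [233, 237, 199, 198, 203, 208, 216, 115, 124, 121, 122, 106, 87, 83, 82, 75, 72, 78, 36, 194, 247, 120, 136, 133, 138, 136]
200 [235, 240, 242, 243, 212, 209, 212, 214, 222, 100, 113, 110, 116, 79, 74, 76, 69, 72, 69, 255, 242, 247, 151, 135, 136, 135]
240 [241, 239, 240, 241, 240, 240, 234, 217, 210, 213, 218, 222, 189, 104, 115, 107, 76, 70, 73, 74, 63, 255, 241, 242, 254, 132]
```

Request:
drive_tool(commands=[{"x": -1, "y": -22, "z": -18, "yaw": 0}, {"x": -1, "y": -30, "z": 0, "yaw": 0}, {"x": -2, "y": -30, "z": 0, "yaw": 0}, {"x": 0, "y": -6, "z": 0, "yaw": 0}, {"x": 0, "y": 0, "z": 0, "yaw": 0}, {"x": 0, "y": 0, "z": 0, "yaw": 0}], jaw=0.75)

```text
clock: 7.17
tcp_pos: [0.4952, 0.006, 0.1707]
ee_rot: [[0.092, 0.995, -0.033], [0.996, -0.093, 0.0], [-0.003, -0.033, -0.999]]
wrist_force: [0.8, 0.4, -1.2]
opening: 0.75
```

```bash
python3 - <<'E'
from h import *
plan(.501,.006,.077,-5.3);print(np.round(arm.get_obs()['ee_rot'],3).tolist())
E
```

```text
shift [ 0.8  8.9 93.4] yaw -0.0 q [ -5.1  -4.9 104.2  -0.2  82.5   0.2] t 7.1667 tcp [0.4952 0.006  0.1707]
[[0.092, 0.995, -0.033], [0.996, -0.093, 0.0], [-0.003, -0.033, -0.999]]
```

Request:
drive_tool(commands=[{"x": 1, "y": 9, "z": 30, "yaw": 0}, {"x": 0, "y": 0, "z": 30, "yaw": 0}, {"x": 0, "y": 0, "z": 25, "yaw": 0}, {"x": 0, "y": 0, "z": 8, "yaw": 0}, {"x": 0, "y": 0, "z": 0, "yaw": 0}])

```text
clock: 7.58
tcp_pos: [0.5072, 0.0056, 0.0746]
ee_rot: [[0.093, 0.995, -0.027], [0.996, -0.093, -0.0], [-0.003, -0.027, -1.0]]
wrist_force: [0.0, 0.4, 0.7]
opening: 0.747
```

Request:
drive_tool(commands=[{"x": 0, "y": 0, "z": 0, "yaw": 0}, {"x": 0, "y": 0, "z": 0, "yaw": 0}, {"x": 0, "y": 0, "z": 0, "yaw": 0}, {"x": 0, "y": 0, "z": 0, "yaw": 0}, {"x": 0, "y": 0, "z": 0, "yaw": 0}, {"x": 0, "y": 0, "z": 0, "yaw": 0}, {"x": 0, "y": 0, "z": 0, "yaw": 0}, {"x": 0, "y": 0, "z": 0, "yaw": 0}], jaw=0, force=110)

```text
clock: 8.25
tcp_pos: [0.5104, 0.0054, 0.0789]
ee_rot: [[0.093, 0.995, -0.023], [0.996, -0.093, -0.001], [-0.003, -0.023, -1.0]]
wrist_force: [-0.0, 0.3, -5.1]
opening: 0.15
```

Request:
drive_tool(commands=[{"x": 0, "y": 0, "z": -8, "yaw": 0}, {"x": 0, "y": 0, "z": -16, "yaw": 0}, {"x": 0, "y": 0, "z": -22, "yaw": 0}, {"x": 0, "y": 0, "z": -22, "yaw": 0}, {"x": 0, "y": 0, "z": -22, "yaw": 0}, {"x": 0, "y": 0, "z": -22, "yaw": 0}, {"x": 0, "y": 0, "z": -22, "yaw": 0}, {"x": 0, "y": 0, "z": -22, "yaw": 0}, {"x": 0, "y": 0, "z": -22, "yaw": 0}, {"x": 0, "y": 0, "z": -22, "yaw": 0}, {"x": 0, "y": 0, "z": -16, "yaw": 0}, {"x": 0, "y": 0, "z": -8, "yaw": 0}])

```text
clock: 9.25
tcp_pos: [0.5096, 0.0061, 0.3105]
ee_rot: [[0.093, 0.995, -0.039], [0.996, -0.093, 0.001], [-0.003, -0.039, -0.999]]
wrist_force: [0.0, -0.4, -5.8]
opening: 0.147
```

Request:
drive_tool(commands=[{"x": 0, "y": 0, "z": 0, "yaw": 2}, {"x": 0, "y": 0, "z": 0, "yaw": 4}, {"x": 0, "y": 0, "z": 0, "yaw": 4}, {"x": 0, "y": 0, "z": 0, "yaw": 4}, {"x": 0, "y": 0, "z": 0, "yaw": 4}, {"x": 0, "y": 0, "z": 0, "yaw": 4}, {"x": 0, "y": 0, "z": 0, "yaw": 4}, {"x": 0, "y": 0, "z": 0, "yaw": 4}, {"x": 0, "y": 0, "z": 0, "yaw": 4}, {"x": 0, "y": 0, "z": 0, "yaw": 4}, {"x": 0, "y": 0, "z": 0, "yaw": 2}, {"x": 0, "y": 0, "z": 0, "yaw": 0}])

```text
clock: 10.25
tcp_pos: [0.5065, 0.0066, 0.3097]
ee_rot: [[0.734, 0.677, -0.045], [0.678, -0.735, 0.002], [-0.032, -0.032, -0.999]]
wrist_force: [1.3, 0.1, -5.5]
opening: 0.146
```

```bash
python3 - <<'E'
from h import *
plan(.9,0,.3,-45)
c=cam('wrist');save(c,'w6.png')
E
```

```text
shift [284.8 271.6  -8.1] yaw -2.3 q [-5.  -5.6 90.4 -0.1 97.8 42.3] t 10.25 tcp [0.5065 0.0066 0.3097]
```

View pics/w6.png

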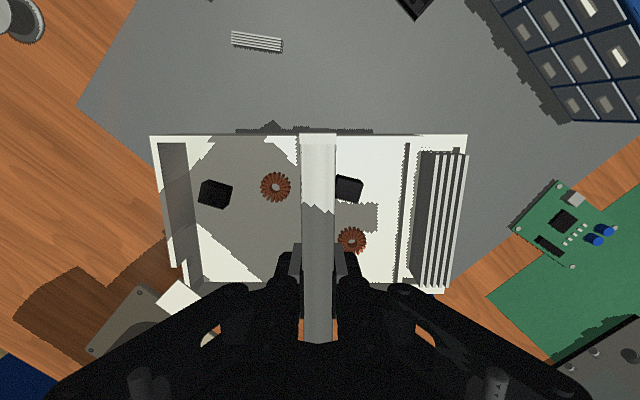

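The tote is held level in the air. The heat sink is in its compartment at (440,220) and the four parts are in the bay, at (215,193), (276,186), (348,188) and (352,240). The lip now faces the base. The interface has no tilt axis, so I'll carry the tote outward and up to the edge of reach, where the tool has to lean outward (lip down).

Request:
drive_tool(commands=[{"x": 5, "y": 5, "z": -5, "yaw": 0}, {"x": 11, "y": 10, "z": -11, "yaw": 0}, {"x": 16, "y": 15, "z": -13, "yaw": 0}, {"x": 16, "y": 15, "z": -15, "yaw": 0}, {"x": 16, "y": 15, "z": -15, "yaw": 0}, {"x": 16, "y": 15, "z": -15, "yaw": 0}, {"x": 16, "y": 15, "z": -15, "yaw": 0}, {"x": 16, "y": 15, "z": -15, "yaw": 0}, {"x": 16, "y": 15, "z": -15, "yaw": 0}, {"x": 16, "y": 15, "z": -15, "yaw": 0}, {"x": 11, "y": 10, "z": -11, "yaw": 0}, {"x": 5, "y": 5, "z": -5, "yaw": 0}])

```text
clock: 11.3
tcp_pos: [0.7375, 0.0078, 0.444]
ee_rot: [[0.717, 0.694, -0.06], [0.696, -0.718, 0.003], [-0.041, -0.044, -0.998]]
wrist_force: [0.6, -1.1, -5.7]
opening: 0.146
```

```bash
python3 - <<'E'
from h import *
plan(.9,0,.5,-45);print(arm.get_obs()['wrist_torque'])
E
```

```text
shift [108.9 116.  -65.6] yaw -0.9 q [ -3.4  41.1  20.2  -0.  122.1  42.5] t 11.3 tcp [0.7375 0.0078 0.444 ]
[-0.01442335 -0.07207732 -0.00201402]
```

Request:
drive_tool(commands=[{"x": 7, "y": 7, "z": 0, "yaw": 0}, {"x": 7, "y": 7, "z": 0, "yaw": 0}, {"x": 7, "y": 7, "z": 0, "yaw": 0}, {"x": 7, "y": 7, "z": 0, "yaw": 0}, {"x": 7, "y": 7, "z": 0, "yaw": 0}, {"x": 7, "y": 7, "z": 0, "yaw": 0}])

```text
clock: 11.8
tcp_pos: [0.7802, 0.007, 0.4137]
ee_rot: [[0.71, 0.701, -0.063], [0.703, -0.711, 0.005], [-0.041, -0.047, -0.998]]
wrist_force: [-0.4, 1.0, -6.1]
opening: 0.146
```

```bash
python3 - <<'E'
from h import *
plan(.9,0,.5,-45)
E
```

```text
shift [ 76.6  84.8 -93.7] yaw -0.3 q [-3.300e+00  5.550e+01  1.300e+00  1.000e-01  1.267e+02  4.210e+01] t 11.8 tcp [0.7802 0.007  0.4137]
```

Request:
drive_tool(commands=[{"x": 23, "y": 23, "z": -23, "yaw": 0}, {"x": 23, "y": 23, "z": -23, "yaw": 0}, {"x": 23, "y": 23, "z": -23, "yaw": 0}])

```text
clock: 12.05
tcp_pos: [0.8015, 0.0056, 0.432]
ee_rot: [[0.71, 0.703, 0.026], [0.703, -0.711, 0.005], [0.022, 0.015, -1.0]]
wrist_force: [1.0, 1.0, -5.8]
opening: 0.147
```

```bash
python3 - <<'E'
from h import *
plan(.9,0,.5,-45)
E
```

```text
shift [ 67.5  74.2 -65.4] yaw -0.3 q [ -3.4  54.2   1.3   0.5 123.   42.1] t 12.05 tcp [0.8015 0.0056 0.432 ]
```

Pushing along the straight arm tilts the tool outward by about 1.7° per row, which is the right way. I'll continue.

Request:
drive_tool(commands=[{"x": 23, "y": 23, "z": -23, "yaw": 0}, {"x": 23, "y": 23, "z": -23, "yaw": 0}, {"x": 23, "y": 23, "z": -23, "yaw": 0}, {"x": 23, "y": 23, "z": -23, "yaw": 0}, {"x": 23, "y": 23, "z": -23, "yaw": 0}, {"x": 23, "y": 23, "z": -23, "yaw": 0}])

```text
clock: 12.55
tcp_pos: [0.8295, 0.0032, 0.5041]
ee_rot: [[0.693, 0.687, 0.218], [0.703, -0.711, 0.005], [0.158, 0.15, -0.976]]
wrist_force: [0.2, -0.5, -5.3]
opening: 0.145
```

```bash
python3 - <<'E'
from h import *
plan(.9,0,.5,-45)
E
```

```text
shift [46.  50.  19.3] yaw 0.4 q [ -3.8  49.5   1.3   1.2 116.7  42.2] t 12.55 tcp [0.8295 0.0032 0.5041]
```

Request:
drive_tool(commands=[{"x": 24, "y": 24, "z": -17, "yaw": 0}, {"x": 24, "y": 24, "z": -17, "yaw": 0}, {"x": 24, "y": 24, "z": -17, "yaw": 0}, {"x": 24, "y": 24, "z": -15, "yaw": 0}, {"x": 24, "y": 24, "z": -15, "yaw": 0}, {"x": 24, "y": 24, "z": -15, "yaw": 0}])

```text
clock: 13.05
tcp_pos: [0.8642, 0.0012, 0.5586]
ee_rot: [[0.655, 0.649, 0.386], [0.702, -0.712, 0.005], [0.278, 0.268, -0.922]]
wrist_force: [-1.1, -0.8, -6.3]
opening: 0.15
```

```bash
python3 - <<'E'
from h import *
plan(.9,0,.5,-45)
E
```

```text
shift [ 6.3  8.4 67.9] yaw 2.0 q [ -4.1  46.7   1.4   2.  109.3  42.3] t 13.05 tcp [0.8642 0.0012 0.5586]
```

Request:
drive_tool(commands=[{"x": 24, "y": 24, "z": -12, "yaw": 0}, {"x": 24, "y": 24, "z": -12, "yaw": 0}, {"x": 24, "y": 24, "z": -12, "yaw": 0}, {"x": 24, "y": 24, "z": -10, "yaw": 0}, {"x": 24, "y": 24, "z": -10, "yaw": 0}, {"x": 24, "y": 24, "z": -10, "yaw": 0}])

```text
clock: 13.55
tcp_pos: [0.898, -0.0005, 0.61]
ee_rot: [[0.601, 0.596, 0.532], [0.702, -0.713, 0.005], [0.382, 0.37, -0.847]]
wrist_force: [0.4, 1.0, -4.9]
opening: 0.147
```

Request:
drive_tool(commands=[{"x": 0, "y": 0, "z": 0, "yaw": 0}, {"x": 0, "y": 0, "z": 0, "yaw": 0}, {"x": 0, "y": 0, "z": 0, "yaw": 0}, {"x": 0, "y": 0, "z": 0, "yaw": 0}, {"x": 0, "y": 0, "z": 0, "yaw": 0}, {"x": 0, "y": 0, "z": 0, "yaw": 0}])

```text
clock: 14.05
tcp_pos: [0.8978, -0.0005, 0.6118]
ee_rot: [[0.6, 0.595, 0.535], [0.702, -0.713, 0.005], [0.384, 0.372, -0.845]]
wrist_force: [-0.8, 0.0, -4.9]
opening: 0.141
```

```bash
python3 - <<'E'
from h import *
import pickle
plan(.9,0,.5,-45)
c=cam('wrist');save(c,'w7.png');pickle.dump(c,open('w7.pkl','wb'))
E
```

```text
shift [-41.3 -40.7  95.6] yaw 4.4 q [ -4.4  44.7   1.3   2.7 101.7  42.3] t 14.05 tcp [ 8.978e-01 -5.000e-04  6.118e-01]
```

View pics/w7.png

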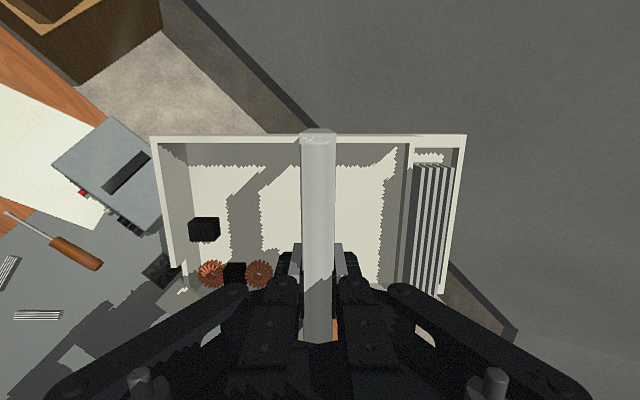

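The parts have gathered at the lip side: coils at (211,273) and (258,273), relays at (234,272) and (204,229). The heat sink is still in its compartment at (432,230). I'll compute their positions in the tote frame.

```bash
python3 - <<'E'
from h import *
import pickle
c=pickle.load(open('w7.pkl','rb'));c['extrinsics']=c['T_tool_cam']
H=.079
def tote(px,z): p=ray(c,px,H-z); return np.round(1000*np.c_[p[:,1],p[:,0]],0)
print('wall corners (-103,63),(103,63)',tote([[152,137],[466,136]],.042).tolist())
for n,px,z in(('coilA',[211,273],.015),('coilB',[258,273],.015),('relA',[234,272],.019),('relB',[204,226],.019)):
  t=tote([px],z)[0];print(n,t,np.hypot(*(t-[-101,-61])))
b=tote([[414,164],[454,166],[437,290],[402,290]],.032);print('sink',b.tolist())
s=cam('side');T=np.eye(4);o=arm.get_obs();R=np.array(o['ee_rot'])
g=lambda t:np.array(o['tcp_pos'])+R@np.array([t[1],t[0],H-t[2]])
print('corner z',g([-.101,-.061,.004]),'force',o['wrist_force'])
u=proj(s,[g([0,0,.05])])[0].astype(int);print(u,proj(s,[g([-.101,-.061,.004]),g([.105,.065,.014])]))
save(s,'s8.png')
E
```

```text
wall corners (-103,63),(103,63) [[-103.0, 64.0], [92.0, 65.0]]
coilA [-88. -46.] 19.849433241279208
coilB [-49. -46.] 54.120236510939236
relA [-68. -43.] 37.589892258425
relB [-88.  -3.] 59.43904440685432
sink [[65.0, 46.0], [92.0, 45.0], [92.0, -51.0], [65.0, -51.0]]
corner z [0.84132599 0.02900559 0.48728181] force [ 0.47851873  0.10872656 -5.50510267]
[439   0] [[408.24478623  39.7365015 ]
 [479.60959802 -12.91375256]]
```

Request:
drive_tool(commands=[{"x": 0, "y": 0, "z": 0, "yaw": 0}, {"x": 0, "y": 0, "z": 0, "yaw": 0}, {"x": 0, "y": 0, "z": 0, "yaw": 0}, {"x": 0, "y": 0, "z": 0, "yaw": 0}, {"x": 0, "y": 0, "z": 0, "yaw": 0}, {"x": 0, "y": 0, "z": 0, "yaw": 0}])

```text
clock: 14.65
tcp_pos: [0.8981, -0.0005, 0.6108]
ee_rot: [[0.601, 0.595, 0.534], [0.702, -0.713, 0.005], [0.383, 0.371, -0.846]]
wrist_force: [0.0, -0.9, -5.5]
opening: 0.147
```

```bash
python3 - <<'E'
from h import *
import pickle
a=pickle.load(open('w7.pkl','rb'))['image'];c=cam('wrist');b=c['image'];save(c,'w9.png')
d=np.abs(a.astype(int)-b.astype(int)).max(2)
for n,(x,y) in dict(coilA=(211,273),coilB=(258,273),relA=(234,272),relB=(204,226),sink=(432,230)).items(): print(n,d[y-15:y+15,x-15:x+15].mean())
o=arm.get_obs();print(o['clock'],np.round(o['tcp_pos'],3),np.round(o['ee_rot'],3)[2],np.abs(o['qvel']).max())
z=cv2.resize(b[120:320,140:480],(800,470),interpolation=cv2.INTER_CUBIC);cv2.imwrite('pics/w9c.png',cv2.cvtColor(z,cv2.COLOR_RGB2BGR))
E
```

```text
coilA 12.67
coilB 6.448888888888889
relA 9.573333333333334
relB 36.763333333333335
sink 4.118888888888889
14.7 [ 0.898 -0.001  0.611] [ 0.383  0.371 -0.846] 0.2437184000083489
```

View pics/w9c.png

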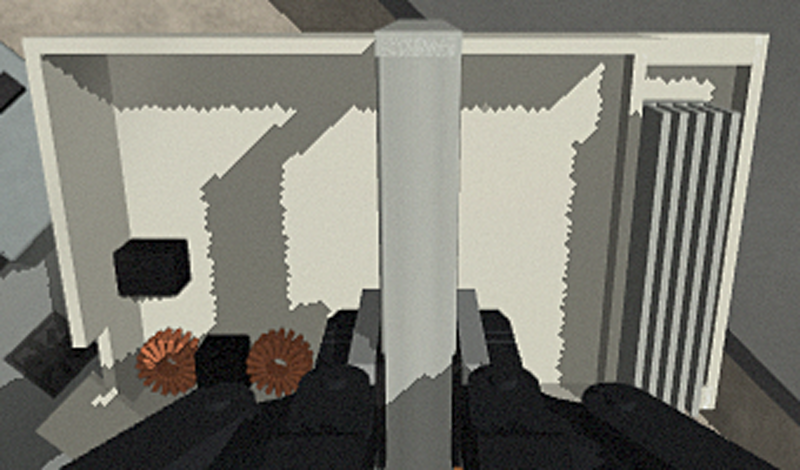

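The relay at the -x wall was still creeping towards the corner; the rest, including the heat sink, are still. I'll wait a moment and compare again.

Request:
drive_tool(commands=[{"x": 0, "y": 0, "z": 0, "yaw": 0}, {"x": 0, "y": 0, "z": 0, "yaw": 0}, {"x": 0, "y": 0, "z": 0, "yaw": 0}, {"x": 0, "y": 0, "z": 0, "yaw": 0}, {"x": 0, "y": 0, "z": 0, "yaw": 0}, {"x": 0, "y": 0, "z": 0, "yaw": 0}, {"x": 0, "y": 0, "z": 0, "yaw": 0}, {"x": 0, "y": 0, "z": 0, "yaw": 0}, {"x": 0, "y": 0, "z": 0, "yaw": 0}, {"x": 0, "y": 0, "z": 0, "yaw": 0}, {"x": 0, "y": 0, "z": 0, "yaw": 0}, {"x": 0, "y": 0, "z": 0, "yaw": 0}])

```text
clock: 15.7
tcp_pos: [0.898, -0.0005, 0.6111]
ee_rot: [[0.601, 0.595, 0.534], [0.702, -0.713, 0.005], [0.384, 0.371, -0.846]]
wrist_force: [-1.1, -0.2, -4.6]
opening: 0.148
```

```bash
python3 - <<'E'
from h import *
c=cam('wrist');save(c,'w10.png')
for n in('w7','w9','w10'):
    im=cv2.imread(f'pics/{n}.png').astype(int)
    k=im[190:262,170:240].max(2)<50;y,x=np.nonzero(k);r=(im[...,2]-im[...,0]>50)[250:290,190:280];ry,rx=np.nonzero(r)
    print(n,'relB',x.mean()+170,y.mean()+190,y.max()+190,'coils',rx.mean()+190,ry.mean()+250,len(rx))
print(arm.get_obs()['clock'],np.round(arm.get_obs()['ee_rot'],3)[2])
E
```

```text
w7 relB 203.72316384180792 228.67937853107344 241 coils 233.73622047244095 273.2191601049869 762
w9 relB 204.1704871060172 233.40830945558739 245 coils 233.28891820580475 273.3799472295515 758
w10 relB 205.32471264367817 241.69683908045977 254 coils 233.62322580645161 273.3948387096774 775
15.75 [ 0.384  0.371 -0.846]
```

Request:
drive_tool(commands=[{"x": 0, "y": 0, "z": 0, "yaw": 0}, {"x": 0, "y": 0, "z": 0, "yaw": 0}, {"x": 0, "y": 0, "z": 0, "yaw": 0}, {"x": 0, "y": 0, "z": 0, "yaw": 0}, {"x": 0, "y": 0, "z": 0, "yaw": 0}, {"x": 0, "y": 0, "z": 0, "yaw": 0}, {"x": 0, "y": 0, "z": 0, "yaw": 0}, {"x": 0, "y": 0, "z": 0, "yaw": 0}, {"x": 0, "y": 0, "z": 0, "yaw": 0}, {"x": 0, "y": 0, "z": 0, "yaw": 0}, {"x": 0, "y": 0, "z": 0, "yaw": 0}, {"x": 0, "y": 0, "z": 0, "yaw": 0}])

```text
clock: 16.75
tcp_pos: [0.898, -0.0005, 0.611]
ee_rot: [[0.601, 0.595, 0.534], [0.702, -0.713, 0.005], [0.383, 0.371, -0.846]]
wrist_force: [0.4, 0.7, -4.9]
opening: 0.15
```

Request:
drive_tool(commands=[{"x": 0, "y": 0, "z": 0, "yaw": 0}, {"x": 0, "y": 0, "z": 0, "yaw": 0}, {"x": 0, "y": 0, "z": 0, "yaw": 0}, {"x": 0, "y": 0, "z": 0, "yaw": 0}, {"x": 0, "y": 0, "z": 0, "yaw": 0}, {"x": 0, "y": 0, "z": 0, "yaw": 0}, {"x": 0, "y": 0, "z": 0, "yaw": 0}, {"x": 0, "y": 0, "z": 0, "yaw": 0}, {"x": 0, "y": 0, "z": 0, "yaw": 0}, {"x": 0, "y": 0, "z": 0, "yaw": 0}, {"x": 0, "y": 0, "z": 0, "yaw": 0}, {"x": 0, "y": 0, "z": 0, "yaw": 0}])

```text
clock: 17.75
tcp_pos: [0.898, -0.0005, 0.611]
ee_rot: [[0.601, 0.595, 0.534], [0.702, -0.713, 0.005], [0.383, 0.371, -0.846]]
wrist_force: [-0.7, 0.9, -5.7]
opening: 0.147
```

```bash
python3 - <<'E'
from h import *
from time import sleep
def rep(im):
    im=im.astype(int);k=im[200:264,170:222].max(2)<50;y,x=np.nonzero(k);r=(im[...,0]-im[...,2]>50)[250:290,190:280];ry,rx=np.nonzero(r)
    s=np.asarray(im)[150:280,395:465];print('relB',x.mean()+170,y.mean()+200,y.max()+200,'coils',rx.mean()+190,ry.mean()+250,len(rx));return s
p=np.array(cv2.imread('pics/w10.png')[...,::-1]);s0=rep(p)
for i in range(4): s=rep(cam('wrist')['image'])
print('sink diff',np.abs(s-s0).mean());print(arm.get_obs()['clock'])
E
```

```text
relB 205.32471264367817 241.69683908045977 254 coils 233.62322580645161 273.3948387096774 775
relB 206.76910828025478 252.64012738853503 263 coils 235.79365079365078 274.53391053391056 693
relB 206.8111111111111 252.64285714285714 263 coils 235.37841726618706 274.4273381294964 695
relB 206.7885532591415 252.65659777424483 263 coils 235.21726618705037 274.45035971223024 695
relB 206.7885532591415 252.65659777424483 263 coils 235.31259044862517 274.4819102749638 691
sink diff 2.983113553113553
17.95
```

The last relay has come to rest against the others, all four parts are still, and the heat sink hasn't moved. I'll hand it in.

```bash
python3 -c "
from station import arm
print(arm.finish_job())"
```

```text
the job is handed in; nothing more can be done
None
```

I laid the 22 × 100 mm heat sink, fins up, in the tote's compartment. I then lifted the tote by its handle, turned the lip corner towards the base and tilted the tote about 32° towards that corner. The drive has no tilt axis, so I got the tilt by pushing the straight arm past its reach. I handed the job in at about 18 s with the tote still held in the air.

My last checks, all my own estimates since no verdict is given:
- **Tote:** still gripped (opening 0.147, wrist carrying about 5 N). The lip corner was about 0.49 m up, with the lip end and lip side each down about 0.38 rad.
- **Loose parts:** 54 mm from the lip corner for the farthest of the two coils and one relay. The other relay was 59 mm away and later slid closer. Several pictures in a row at the end showed the coils and that last relay at rest. I did not re-measure distances after it settled.
- **Heat sink:** in its compartment and not moving. My last raw corner reading put its centre at about x = 78 mm, near the 77 mm limit. That reading seems to include a side face, and the divider should keep it at about 80 mm or more.
- **Bystanders:** the arm kept well clear of them and they looked untouched in the views I took, but I did not measure their positions at the end.

One command was refused at the start because rows need all four keys. The bar also ended up gripped higher than I planned, but it was placed without trouble.

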